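# Slide a blank plate home under the bridge of a drill jig

### The job

Push the aluminium plate along the bench with the fingertips, through the flared mouth of the wooden drill jig and under its low bridge, until its leading end rests against the jig's end stop. Keep the plate flat on the bench all the way, never lifting or tipping it, leave the oak block, tape measure and masking tape where they are, and take the hand away at the end.

Things in the scene. Friction and masses are not known exactly. Their poses are not given: they have to be found in the camera images.
- plate: loose flat aluminium plate, 150 mm long (its x) x 90 mm wide (y) x 16 mm thick, dark screw hole near each corner, about 0.5 kg. It lies on the bench (z = 0) before the jig's mouth, its +x end roughly towards the mouth, but off to one side and turned up to 0.35 rad. Origin: centre of its underside. Too wide to grip; push on its upright edges
- plate_nose (a point): middle of the lower edge of the plate's leading end (75 mm along the plate's +x from its origin); this end goes in first
- jig: wooden drill jig fixed to the bench. x points from mouth to stop, z up; origin on the bench, on the channel's centre line. Straight channel 97 mm wide between two cheeks 16 mm thick, 20 mm high, x = -50 to +68 mm; from x = -50 to -82 the cheeks flare outward at 0.38 rad to a mouth about 120 mm wide. End stop: 20 mm high block, face at x = +50 mm
- jig_bridge (a point): middle of the underside of the jig's plywood bridge, 20 mm above the bench (4 mm more than the plate). The bridge spans the channel from jig x = -25 to +30 mm, is 10 mm thick and carries a steel drill bush reaching 35 mm above the bench
- jig_stop (a point): middle of the end stop's face, on the bench: where plate_nose comes to when the plate is home; the rear edge is then at jig x = -100 mm, just outside the mouth
- oak_block: loose oak offcut 45 x 85 x 28 mm, on the far side of the work, left of the radio; bystander, leave alone; origin: centre of underside
- tape_measure: loose yellow tape measure 75 x 34 x 64 mm, standing to the right of the jig; bystander, leave alone; origin: centre of underside
- masking_tape: loose roll of masking tape, 96 mm across, 25 mm high, lying to the right of the jig; bystander, leave alone; origin: centre of underside
Not all that is in view belongs to the job. Several things have the shape of the plate; the one meant has the colours described above.

How it is judged (in metres and radians):
At the end, for the whole second after the job is handed in: Plate at rest flat on the bench (0.04 rad, under 4 mm up) below the bridge, leading end within 3.5 mm of the end stop, within 6 mm of the centre line and 0.08 rad of the channel; oak block, tape measure and masking tape within 20 mm of where they stood (x of plate_nose in the frame of jig between 0.0465 and 0.0535 m and y of plate_nose in the frame of jig between -0.006 and 0.006 m and angle between the x axis of plate and the x axis of jig, either way round below 0.08 rad and angle between plate's own z axis and vertical below 0.04 rad and height (world z) of plate below 0.004 m and linear speed of plate below 0.01 m/s and distance of each of oak_block, tape_measure, masking_tape from where it was at the start of the episode below 0.02 m); the robot touches nothing.
It fails at once if the plate is lifted (its origin rises over 10 mm) (height (world z) of plate above 0.01 m).
It fails at once if the plate is tipped by more than 0.12 rad (angle between plate's own z axis and vertical above 0.12 rad).
It fails at once if a bystander (oak block, tape measure, masking tape) is moved more than 20 mm (distance of any of oak_block, tape_measure, masking_tape from where it was at the start of the episode above 0.02 m).
It also fails if it takes over 64 s, if anything falls off the work surface, if the arm or the gripper's body presses on something with over 40 N, if the wrist force passes 120 N, or if a joint passes its speed limit or range.

### The arm

A 6-joint arm with a two-finger parallel gripper is mounted at the origin on a cart in front of the work surface, level with it; the furniture and walls round the work are solid. World frame = base frame: x ahead of the robot, y to its left, z up, the work surface at z = 0. Lengths are in mm, angles in rad, forces in N, time in s.
With the tool pointing down it reaches from about 300 to 875 mm from the base axis. Payload 4.2 kg.
Tool frame: the origin (TCP) lies between the finger pads; the fingertips stand 19 mm ahead of it and the grasp point (between the pads) is the TCP; z points along the fingers, y is the line along which they close (so a half turn about z gives the same grasp; the last joint's range is limited). The gripper opens to 85 mm and grips with 20 to 120 N. Pads are 22 mm wide; open, the fingers measure 114 mm over their backs; the gripper's body (76 mm by 85 mm) begins 54 mm behind the grasp point. The pads swing forward as they close: fully open they stand 13 mm farther back than shut.
Start: joints at [-1.305, 0.32, 1.565, -0, 1.257, -0.02], TCP at [162.109, -551.688, 250.338] pointing down, gripper open.
Joint ranges: [-3.11, 3.11], [-0.84, 2.01], [0.21, 2.61], [-1.34, 4.49], [0.05, 2.63], [-2.56, 2.56]. Speed limits (rad/s): [2.57, 2.57, 3.14, 3.14, 3.14, 3.14].

### API

Orientations are given as [roll, pitch, yaw] about the fixed x, y, z axes, in that order (R = Rz(yaw) Ry(pitch) Rx(roll)).
In Python, from cell import manip gives the robot as it stands.
- The arm moves only by the tool arm_command, never from a script. Its argument "plan" is a list of rows, each a list of 7 numbers: the shift along the tool's x, y, z normalised to -1 to 1, where 1 is 0.25 m, then the turn, a rotation vector about the tool's x, y, z normalised to -1 to 1, where 1 is pi rad, then the closure, from -1 (fully open) to 1 (shut), so that 0 is half open. A call has 1 to 20 rows; each row is the pose to reach, as a shift and turn from the pose commanded when the call began, along the tool's axes at that moment, turning the shorter way round; what a row does not reach only later rows make up. A row lasts 1/8 s, in which the tool goes at most 62.5 mm and 10.7 degrees, less where a joint would pass 70% of its speed; a pose out of reach is approached as far as the arm can. A call with a number of a shift or a turn outside -1 to 1 is refused whole. A call with a gripper value outside its range is refused whole. The fingers move at their own pace and stop on an object; the grip force is fixed at half the most. Time passes only in rows, so rows that repeat a pose let the fingers close. It gives the time, the measured TCP pose, the force, the opening and the grip force at its end, in the units of the state.
- manip.get_state(): the state, without advancing time (a new reading comes with each control period).
- manip.read_camera(name): name is "side" or "top"; returns a dict with "img" (384x512x3 uint8, red, green, blue), "z_map" (384x512 float32, mm along the optical axis (not along the pixel's ray), 0 where there is no reading), "camera_matrix" (3x3 intrinsics, pixels), "T" (4x4, takes a point from camera to world coordinates). Camera axes: x right, y down, z forward; pixel columns grow to the right and rows downward; lengths in mm; the calibration is good to about 2 mm. A picture is of the moment at which its call begins.
- manip.job_done(): hands the job in; it is judged then, once.
The state is a dict: "t": time; "joint_positions": joint angles; "dq": joint speeds; "joint_torque": joint torques, N m; "position": TCP position; "orientation": TCP orientation; "force": force on the tool from outside, world axes, zero at the start; "moment": the same for the moment, N m; "gripper_width": finger opening in mm; "gripper_force": force on a finger pad.
Only numpy, scipy, OpenCV 4.12 (cv2) and the standard library are available. Lean on these libraries where they do the work, as an engineer would, in place of code of your own. Each camera call takes 0.05 s, during which the arm holds its last target. There are 200 camera calls.

## Working session

There is one attempt and no reset: what is moved stays moved. The work goes in short steps, Python scripts to look and compute and a tool call to move; the robot and the scene stay as the last step left them, time stands still between calls to the robot, and variables do not carry over. Pictures are saved under pics/ and viewed, at most 10 in all, crops included, and the job is handed in when it is done.

Besides the shell and the picture viewer there is one more tool, called after ">>>" as name(argument=value, ...) on one line, values as JSON. arm_command: Moves the arm, as the interface text tells. Its arguments: {"type":"object","properties":{"plan":{"type":"array","items":{"type":"array","items":{"type":"number","minimum":-1,"maximum":1}}}},"required":["plan"]}

```bash
mkdir -p pics; cat > h.py <<'E'
import numpy as np, cv2
from cell import manip
def cam(n, save=None):
    c=manip.read_camera(n)
    if save: cv2.imwrite(save, c["img"][:,:,::-1])
    return c
def world(c,uv,z=None):
    K=c["camera_matrix"];T=c["T"]
    uv=np.atleast_2d(np.array(uv,float))
    r=np.c_[(uv[:,0]-K[0,2])/K[0,0],(uv[:,1]-K[1,2])/K[1,1],np.ones(len(uv))]
    d=r@T[:3,:3].T;o=T[:3,3]
    if z is None:
        s=np.array([c["z_map"][int(round(v)),int(round(u))] for u,v in uv])
    else: s=(z-o[2])/d[:,2]
    return o+d*s[:,None]
E
python3 - <<'E'
from h import *
for n in("top","side"):
    c=cam(n,f"pics/{n}0.png");print(n,c["T"].round(3),c["camera_matrix"])
print(manip.get_state())
E
```

```text
top [[-1.300000e-02 -9.910000e-01  1.320000e-01  3.651990e+02]
 [-9.990000e-01  1.700000e-02  2.700000e-02 -2.556700e+01]
 [-2.900000e-02 -1.310000e-01 -9.910000e-01  1.074322e+03]
 [ 0.000000e+00  0.000000e+00  0.000000e+00  1.000000e+00]] [[428.77075544   0.         259.85641016]
 [  0.         428.77075544 182.4631815 ]
 [  0.           0.           1.        ]]
side [[-8.74000e-01 -3.28000e-01  3.58000e-01  9.55190e+01]
 [-4.85000e-01  5.56000e-01 -6.75000e-01  7.95920e+02]
 [ 2.20000e-02 -7.64000e-01 -6.45000e-01  8.00511e+02]
 [ 0.00000e+00  0.00000e+00  0.00000e+00  1.00000e+00]] [[452.16951443   0.         251.57222949]
 [  0.         452.16951443 182.59785297]
 [  0.           0.           1.        ]]
{'t': 0.1, 'joint_positions': array([-1.30499588e+00,  3.20231817e-01,  1.56552603e+00,  2.53799330e-05,
        1.25741030e+00, -1.99847772e-02]), 'dq': array([ 0.00162822, -0.00031845, -0.0026657 ,  0.00160865, -0.00039259,
        0.00032795]), 'joint_torque': array([ 4.10343873e-04, -4.16407514e+01, -2.34703839e+01, -4.10975122e-05,
        4.87070560e-03,  5.24744195e-06]), 'position': array([ 162.01369171, -551.30206545,  249.57613949]), 'orientation': array([-3.14001795e+00, -5.56105125e-05,  2.85777336e-01]), 'force': array([ 0.4603756 , -0.22691686, -0.32611652]), 'moment': array([-0.00223665, -0.03977186,  0.05336586]), 'gripper_force': 0.0, 'gripper_width': 85.27644343051934}
```

View pics/top0.png

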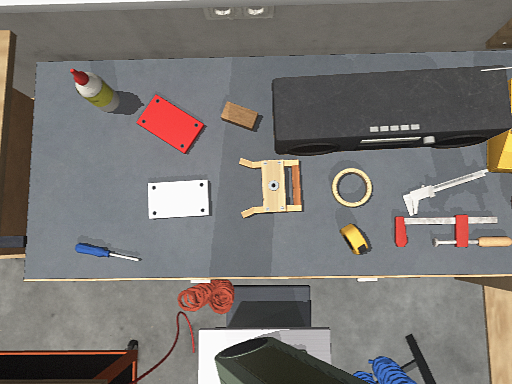

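View pics/side0.png

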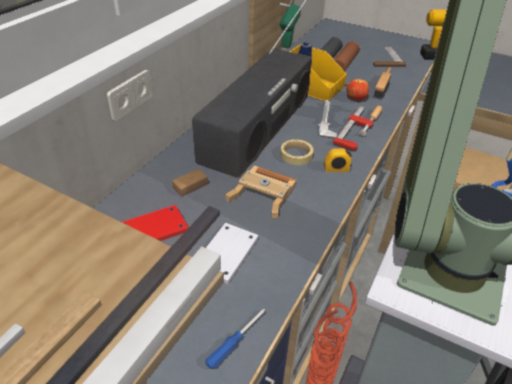

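```bash
python3 - <<'E'
from h import *
c=cam("top")
im=c["img"]
crop=np.ascontiguousarray(im[85:235,130:320,::-1]);cv2.imwrite("pics/crop.png",cv2.resize(crop,None,fx=4,fy=4,interpolation=cv2.INTER_CUBIC))
hsv=cv2.cvtColor(im,cv2.COLOR_RGB2HSV)
m=((hsv[...,1]<40)&(hsv[...,2]>190)).astype(np.uint8)*255
m[:160]=0;m[235:]=0;m[:,:130]=0;m[:,230:]=0
cs,_=cv2.findContours(m,cv2.RETR_EXTERNAL,cv2.CHAIN_APPROX_NONE)
k=max(cs,key=cv2.contourArea)[:,0,:]
w=world(c,k,16.)
r=cv2.minAreaRect(w[:,:2].astype(np.float32));print("plate",r,cv2.boxPoints(r))
# jig: points by height
v,u=np.mgrid[140:230,230:320];P=world(c,np.c_[u.ravel(),v.ravel()])
print("bench z",np.median(P[:,2]))
s=(P[:,2]>14)
H=P[:,2].reshape(v.shape).round(0).astype(int)
for row in H[10:86:3,4:80:3]:print(' '.join('%3d'%x for x in row))
E
```

```text
plate ((469.0093994140625, 208.91690063476562), (88.96876525878906, 150.3246612548828), 2.5236079692840576) [[421.25867 282.04767]
 [427.87762 131.86876]
 [516.76013 135.78613]
 [510.14117 285.96503]]
bench z 0.5394667311277317
  0  -1  -2  -2   2  -2  -1  -1  -2  -4   1  -3  -3   1  51  63  63  64  92  60  57  58  56  53  52  51
  1  -2   0  -2  -2  -4  -4  -2  -3   0  -1  -4   1   0  21  28  27  24  59  49  40  31  29  24  23  21
  2  -4  -1  -1  -1  -2  -1   2   1  -2  -2  -1  -1   2   1  -1  -2  -6  -3  -5  -5  -8   0  -1   0   3
 -4  -1  15  22  -3   2  -1  -2   1 1074  -4  -2   0  -1  -3   3  30   1  -2   3   0  21  -3   1  -4  -7
 -2  -2  19  19  19  19  18  18  20  31  34  30  30  29  31  30  29  21  20  16  20  20  -1  -2  -1   1
 -2   1   1  16  23  23  19  21  19  27  26  28  32  30  28  28  31  18  23  18  16  18  -3   2  -1  -2
  2  -1  -4  -3   2  -4  12   6   5  29  28  25  26  27  26  31  28  -1   1  20  20  19  -2  -3  -4  -3
 -2   0   1   1   0  -2   0  -2  -2  25  31  31  31  29  27  30  30   2   3  11  20  20  -1   2   3   0
  2  -2   1  -3   0   2   0   0  -1  -4
[... 1135 characters left out ...]
15  20  22  31  29  29  30  27  31  33  27  19  18  19  21  20   1   0   0
 -1   3   3   0  20  14  20  16  21  19  28  31  30  31  30  29  31  29  15  21  18  25  19   1  -1  -2
  0   1  -2  18  18  19  19   1  -4   1  -5  -2  -2  -1   3   0  -1  -3   2   1  -1   1   0  -1  -4  -1
 -1  -3   0  20  20   1  -2   0  -1  -3  -4   1   0  -5  -1  -2  -2  -2  -2   3  -3  -1   0   2  -2  -1
 -5   1   2 1074   0   0   1   2   0   3  -2   2  -2   0   2   3  -3   0  -4   1  -3  -1  -3  -3  -2   2
 -2   1  -3  -1  -1  -2  -1  -1   2  -1   1   1  -4  -2  -2  -3 1074   0  -1  -1  -2  -1  -1  -1  -2  -4
  1   0   1  -3   0  -1  -6   2  -1  -3  -3   0  -1  -1  -1   3  -2  -1  -3   0  -1  -1   4   0   2  -1
```

View pics/crop.png

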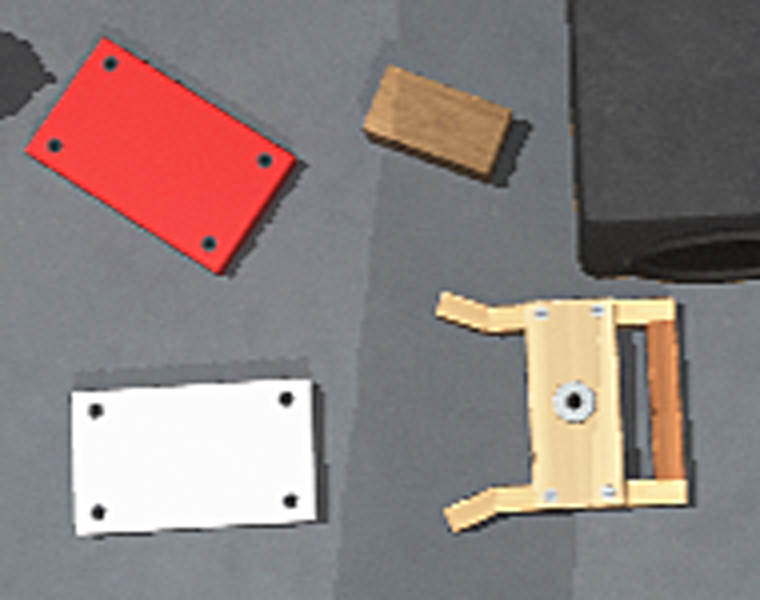

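Candidates with the plate's shape: red plate at (171,124) and the bare silver-white plate at (179,199). The silver one fits "aluminium with dark screw holes", and the crop confirms it. The jig is at about (272,186), its mouth to the left and its stop at (296,186).

```bash
python3 - <<'E'
from h import *
from scipy.optimize import least_squares
c=cam("top")
def W(pts,z):
    p=np.array(pts,float)/4-0.375+[130,85]
    return world(c,p,z)[:,:2]
xs=[(W([(677,300),(688,500)],20),68),(W([(526,310),(535,500)],30),-25),(W([(611,310),(625,490)],30),30)]
ys=[(W([(492,308),(525,304),(640,299),(675,297)],20),64.5),(W([(500,513),(530,512),(640,506),(686,503)],20),-64.5)]
def loc(p,P):
    a=p[2];d=P-p[:2];return d@[np.cos(a),np.sin(a)], d@[-np.sin(a),np.cos(a)]
f=lambda p:np.r_[tuple(loc(p,P)[0]-v for P,v in xs)+tuple(loc(p,P)[1]-v for P,v in ys)]
r=least_squares(f,[470,-60,-1.57]);p=r.x;print("jig",p,f(p).round(1))
pl=np.array([[469.01,208.92]]);a=np.radians(2.52)-np.pi/2 
print("plate in jig",loc(p,pl),"ang",a-p[2], "nose", loc(p,pl+75*np.array([[np.cos(a),np.sin(a)]])))
K=c["camera_matrix"]
E
```

```text
jig [496.30533417 -27.28150357  -1.5320361 ] [ 1.6  0.4  0.5 -0.2 -2.1 -0.1 -0.7  0.7 -0.2 -0.2  0.3 -0.1 -0.   0.3]
plate in jig (array([-237.08180487]), array([-18.12190261])) ang 0.005222075127666148 nose (array([-162.0828275]), array([-17.73024875]))
```

```bash
cat >> h.py <<'E'
from scipy.spatial.transform import Rotation as R
J=np.array([496.3,-27.3]);A=-1.532
def jw(x,y): return J+np.array([[np.cos(A),-np.sin(A)],[np.sin(A),np.cos(A)]])@[x,y]
def row(xyz,yaw,st=None):
    s=st or manip.get_state();R0=R.from_euler('xyz',s["orientation"])
    d=R0.inv().apply(np.array(xyz)-s["position"])/250
    w=(R0.inv()*R.from_euler('xyz',[np.pi,0,yaw])).as_rotvec()/np.pi
    return np.r_[d,w].round(4)
def jin(p):
    d=np.array(p)[:2]-J;c,s=np.cos(A),np.sin(A);return np.array([d@[c,s],d@[-s,c]])
E
python3 - <<'E'
from h import *
print(row([350,-340,200],.0388)); print("prepush lateral", jw(-237,-95),jw(-237,-45-18.1),"rear",jw(-340,0))
E
```

```text
[ 9.597e-01 -5.993e-01  1.999e-01 -3.000e-04  0.000e+00  7.860e-02]
prepush lateral [392.17906285 205.83693497] [424.05505864 207.07422735] rear [483.11255766 312.44415575]
```

>>> arm_command(plan=[[0.96,-0.6,0.2,0,0,0.0786,0],[0.96,-0.6,0.2,0,0,0.0786,0],[0.96,-0.6,0.2,0,0,0.0786,0],[0.96,-0.6,0.2,0,0,0.0786,0],[0.96,-0.6,0.2,0,0,0.0786,0],[0.96,-0.6,0.2,0,0,0.0786,0],[0.96,-0.6,0.2,0,0,0.0786,0]])

```text
t: 1.08
position: [350.0, -340.5, 200.5]
orientation: [3.141, 0.0, 0.039]
force: [0.1, 0.5, -0.3]
gripper_width: 42.8
gripper_force: 0.0
```

>>> arm_command(plan=[[0.1,-1,0,0,0,0,0],[0.1,-1,0,0,0,0,0],[0.1,-1,0,0,0,0,0],[0.1,-1,0,0,0,0,0],[0.1,-1,0,0,0,0,0]])

```text
t: 1.7
position: [365.1, -87.0, 200.7]
orientation: [-3.141, -0.001, 0.044]
force: [0.2, 0.0, 0.4]
gripper_width: 42.7
gripper_force: 0.0
```

>>> arm_command(plan=[[0,-1,0.2,0,0,0,0],[0,-1,0.2,0,0,0,0],[0,-1,0.2,0,0,0,0],[0,-1,0.2,0,0,0,0],[0,-1,0.2,0,0,0,0]])

```text
t: 2.33
position: [356.3, 162.3, 149.9]
orientation: [3.141, 0.0, 0.043]
force: [-0.3, 0.6, 0.1]
gripper_width: 42.9
gripper_force: 0.0
```

```bash
python3 - <<'E'
from h import *
s=manip.get_state();print(s["t"],s["position"],s["orientation"],s["gripper_width"],s["joint_positions"].round(2),s["force"])
x,y=jw(-237,-98);print(row([x,y,60],.0388),row([x,y,28],.0388))
E
```

```text
2.325 [356.32895191 162.31684611 149.85279186] [3.14140492e+00 4.32728157e-05 4.26463360e-02] 42.861742734246654 [ 0.4   0.13  2.1  -0.    0.9   1.93] [-0.28928666  0.58760912  0.05950051]
[ 1.387e-01 -1.679e-01  3.594e-01  1.000e-04  0.000e+00  1.200e-03] [ 1.387e-01 -1.679e-01  4.874e-01  1.000e-04  0.000e+00  1.200e-03]
```

>>> arm_command(plan=[[0.138,-0.168,0.3,0,0,0.001,0],[0.138,-0.168,0.36,0,0,0.001,0],[0.138,-0.168,0.42,0,0,0.001,0],[0.138,-0.168,0.46,0,0,0.001,0],[0.138,-0.168,0.48,0,0,0.001,0],[0.138,-0.168,0.495,0,0,0.001,0],[0.138,-0.168,0.503,0,0,0.001,0],[0.138,-0.168,0.503,0,0,0.001,0]])

```text
t: 3.32
position: [388.6, 203.8, 24.8]
orientation: [-3.141, -0.001, 0.036]
force: [0.1, 0.2, -0.5]
gripper_width: 42.8
gripper_force: 0.0
```

```bash
python3 - <<'E'
from h import *
s=manip.get_state();print(s["position"],s["orientation"],s["force"])
c=cam("side");cv2.imwrite("pics/side1.png",cv2.resize(c["img"][190:310,160:320,::-1],None,fx=4.5,fy=4.5,interpolation=cv2.INTER_CUBIC))
E
```

```text
[388.58992706 203.8145833   24.79452241] [-3.14147019e+00 -5.96077272e-04  3.58557153e-02] [ 0.07075172  0.15024673 -0.52289607]
```

View pics/side1.png

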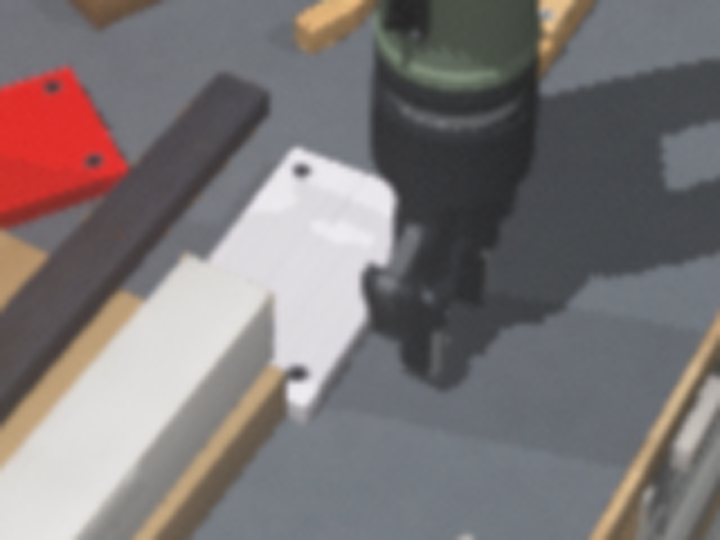

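>>> arm_command(plan=[[0.02,0,0.01,0,0,0,0],[0.04,0,0.012,0,0,0,0],[0.06,0,0.012,0,0,0,0],[0.072,0,0.012,0,0,0,0],[0.08,0,0.012,0,0,0,0],[0.088,0,0.012,0,0,0,0],[0.096,0,0.012,0,0,0,0],[0.104,0,0.012,0,0,0,0],[0.108,0,0.012,0,0,0,0],[0.108,0,0.012,0,0,0,0]])

```text
t: 4.62
position: [413.4, 204.4, 21.4]
orientation: [3.141, 0.004, 0.036]
force: [-5.8, 1.3, 4.5]
gripper_width: 43.0
gripper_force: 2.8
```

```bash
cat >> h.py <<'E'
def plate(save=None):
    c=cam("top",save);im=c["img"];hsv=cv2.cvtColor(im,cv2.COLOR_RGB2HSV)
    m=((hsv[...,1]<40)&(hsv[...,2]>150)).astype(np.uint8)*255
    m[:160]=0;m[235:]=0;m[:,:130]=0;m[:,300:]=0
    cs,_=cv2.findContours(m,cv2.RETR_EXTERNAL,cv2.CHAIN_APPROX_NONE)
    k=max(cs,key=cv2.contourArea)[:,0,:]
    w=world(c,k,16.);q=np.array([jin(p) for p in w])
    r=cv2.minAreaRect(q.astype(np.float32));print("rect in jig",r);return q
E
python3 - <<'E'
from h import *
s=manip.get_state();print(s["position"],jin(s["position"]),s["force"]);plate("pics/top1.png")
E
```

```text
[413.38354221 204.35359196  21.42882354] [-234.69532362  -73.86901048] [-5.78756531  1.2584742   4.46143456]
rect in jig ((-114.92979431152344, 9.848766326904297), (126.0359878540039, 169.1026153564453), 86.92994689941406)
```

View pics/top1.png

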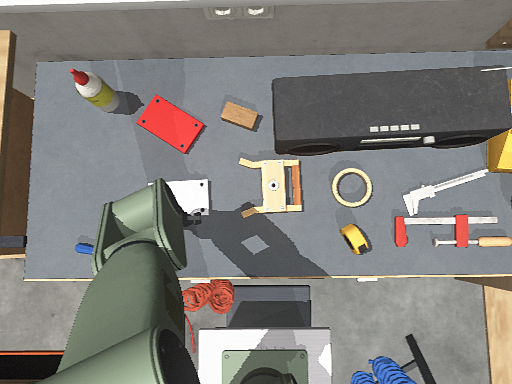

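>>> arm_command(plan=[[0.008,0,-0.006,0,0,0,0],[0.018,0,-0.006,0,0,0,0],[0.028,0,-0.006,0,0,0,0],[0.038,0,-0.006,0,0,0,0],[0.048,0,-0.006,0,0,0,0],[0.056,0,-0.006,0,0,0,0],[0.064,0,-0.006,0,0,0,0],[0.07,0,-0.006,0,0,0,0],[0.07,0,-0.006,0,0,0,0]])

```text
t: 5.8
position: [433.3, 205.4, 23.1]
orientation: [-3.142, -0.001, 0.036]
force: [-1.1, 0.2, -0.5]
gripper_width: 42.6
gripper_force: 0.6
```

>>> arm_command(plan=[[-0.02,0,0,0,0,0,0],[-0.08,0,0,0,0,0,0],[-0.12,0,-0.1,0,0,0,0],[-0.12,0,-0.3,0,0,0,0],[-0.12,-0.2,-0.5,0,0,0,0],[-0.12,-0.4,-0.5,0,0,0,0],[-0.12,-0.6,-0.5,0,0,0,0],[-0.12,-0.6,-0.5,0,0,0,0]])

```text
t: 6.8
position: [396.8, 356.9, 148.1]
orientation: [-3.14, -0.001, 0.04]
force: [-0.1, -0.7, -0.0]
gripper_width: 42.7
gripper_force: 0.0
```

```bash
python3 - <<'E'
from h import *
s=manip.get_state();print(s["position"],s["orientation"],s["joint_positions"].round(2));plate("pics/top2.png")
x,y=jw(-290,0);print(row([x,y+0,120],.0388+np.pi/2))
E
```

```text
[396.77151331 356.91336404 148.13783886] [-3.14021606e+00 -1.20851889e-03  3.97602161e-02] [0.71 0.34 1.81 0.   0.99 2.24]
rect in jig ((-236.6744384765625, 2.687591552734375), (89.54119873046875, 150.619140625), 89.6382064819336)
[ 3.400e-01  3.829e-01  1.111e-01  1.000e-04  3.000e-04 -5.000e-01]
```

View pics/top2.png

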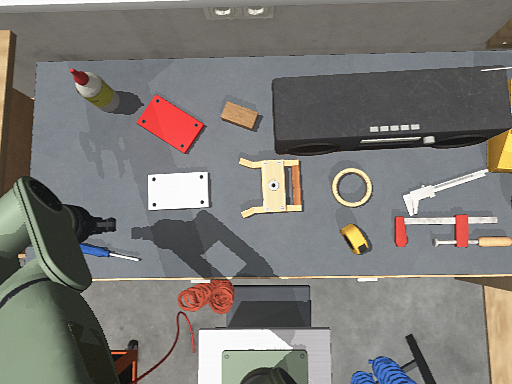

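```bash
python3 - <<'E'
from h import *
x,y=jw(-348,2.5);print(x,y,row([x,y,120],.0388+np.pi/2),row([x,y,23],.0388+np.pi/2))
E
```

```text
485.3003836928407 320.53510237049863 [ 3.500e-01  1.509e-01  1.109e-01  1.000e-04  3.000e-04 -5.000e-01] [ 3.501e-01  1.506e-01  4.989e-01  1.000e-04  3.000e-04 -5.000e-01]
```

>>> arm_command(plan=[[0.35,0.15,0.1,0,0,-0.5,0],[0.35,0.15,0.1,0,0,-0.5,0],[0.35,0.15,0.1,0,0,-0.5,0],[0.35,0.15,0.1,0,0,-0.5,0],[0.35,0.15,0.1,0,0,-0.5,0],[0.35,0.15,0.1,0,0,-0.5,0],[0.35,0.15,0.1,0,0,-0.5,0],[0.35,0.15,0.1,0,0,-0.5,0],[0.35,0.15,0.1,0,0,-0.5,0],[0.35,0.15,0.1,0,0,-0.5,0],[0.35,0.15,0.1,0,0,-0.5,0],[0.35,0.15,0.1,0,0,-0.5,0]])

```text
t: 8.35
position: [486.3, 319.5, 123.0]
orientation: [-3.141, 0.0, 1.606]
force: [-1.0, -0.1, 0.6]
gripper_width: 42.8
gripper_force: 0.0
```

```bash
python3 - <<'E'
from h import *
s=manip.get_state();print(s["position"],s["orientation"],jin(s["position"]),s["joint_positions"].round(2))
x,y=jw(-348,2.5);print(row([x,y,23],.0388+np.pi/2))
E
```

```text
[486.25269028 319.48276535 122.9920083 ] [-3.14139887e+00  2.80295719e-04  1.60562327e+00] [-346.91151811    3.41077342] [ 0.56  0.44  1.73 -0.    0.98  0.53]
[ 4.5e-03 -3.6e-03  4.0e-01 -1.0e-04  1.0e-04 -1.3e-03]
```

>>> arm_command(plan=[[0,-0.003,0.2,0,0,-0.001,0],[0,-0.003,0.3,0,0,-0.001,0],[0,-0.003,0.36,0,0,-0.001,0],[0,-0.003,0.39,0,0,-0.001,0],[0,-0.003,0.4,0,0,-0.001,0],[-0.02,-0.003,0.4,0,0,-0.001,0],[-0.04,-0.003,0.4,0,0,-0.001,0],[-0.06,-0.003,0.4,0,0,-0.001,0],[-0.08,-0.003,0.4,0,0,-0.001,0],[-0.09,-0.003,0.4,0,0,-0.001,0],[-0.1,-0.003,0.4,0,0,-0.001,0],[-0.11,-0.003,0.4,0,0,-0.001,0],[-0.12,-0.003,0.4,0,0,-0.001,0]])

```text
t: 9.98
position: [487.0, 290.1, 23.1]
orientation: [3.141, -0.001, 1.61]
force: [-0.6, 2.9, 0.0]
gripper_width: 42.4
gripper_force: 1.5
```

>>> arm_command(plan=[[-0.02,0,0,0,0,0,0],[-0.04,0,0,0,0,0,0],[-0.06,-0.001,0,0,0,0,0],[-0.08,-0.001,0,0,0,0,0],[-0.1,-0.002,0,0,0,0,0],[-0.12,-0.003,0,0,0,0,0],[-0.14,-0.004,0,0,0,0,0],[-0.16,-0.005,0,0,0,0,0],[-0.18,-0.006,0,0,0,0,0],[-0.2,-0.007,0,0,0,0,0],[-0.22,-0.008,0,0,0,0,0],[-0.24,-0.009,0,0,0,0,0],[-0.26,-0.01,0,0,0,0,0],[-0.28,-0.01,0,0,0,0,0],[-0.28,-0.01,0,0,0,0,0]])

```text
t: 11.85
position: [486.8, 219.0, 23.0]
orientation: [-3.141, 0.001, 1.61]
force: [0.6, 0.8, 1.1]
gripper_width: 42.6
gripper_force: 0.6
```

```bash
python3 - <<'E'
from h import *
s=manip.get_state();print(s["position"],jin(s["position"]),s["orientation"],s["force"])
plate()
c=cam("top");cv2.imwrite("pics/top3.png",cv2.resize(c["img"][140:240,130:310,::-1],None,fx=4,fy=4,interpolation=cv2.INTER_CUBIC))
E
```

```text
[486.81880024 218.97585125  22.96646138] [-2.46458276e+02  7.81364071e-02] [-3.14115505e+00  1.03601171e-03  1.60973179e+00] [0.63628794 0.81691628 1.07875392]
rect in jig ((-133.53109741210938, 13.479804992675781), (121.16039276123047, 201.5275421142578), 87.05917358398438)
```

View pics/top3.png

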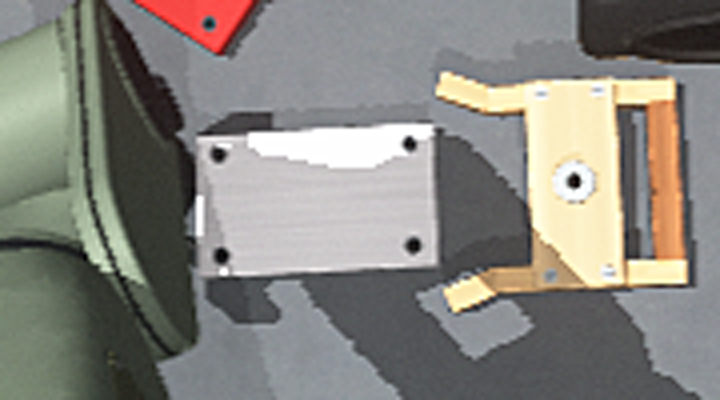

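```bash
python3 - <<'E'
from h import *
c=cam("top")
p=np.array([(433,125),(438,266),(197,140),(205,277)])/4-.375+[130,140]
for w in world(c,p,16.): print(jin(w).round(1))
print(jin(world(c,np.array([[574,181]])/4-.375+[130,140],35.)[0]))
E
```

```text
[-84.1  43.2]
[-85.  -45.3]
[-232.7   42. ]
[-230.   -44.3]
[1.86129528 0.64838245]
```

>>> arm_command(plan=[[-0.02,0,0,0,0,0,0],[-0.044,0,0,0,0,0,0],[-0.068,0,0,0,0,0,0],[-0.092,0,0,0,0,0,0],[-0.116,0,0,0,0,0,0],[-0.14,0,0,0,0,0,0],[-0.164,0,0,0,0,0,0],[-0.188,0,0,0,0,0,0],[-0.212,0,0,0,0,0,0],[-0.236,0,0,0,0,0,0]])

```text
t: 13.25
position: [489.3, 160.4, 23.0]
orientation: [3.142, 0.0, 1.61]
force: [0.6, 1.3, -2.3]
gripper_width: 42.9
gripper_force: 0.9
```

>>> arm_command(plan=[[-0.02,0,0,0,0,0,0],[-0.044,0,0,0,0,0,0],[-0.068,0,0,0,0,0,0],[-0.092,0,0,0,0,0,0],[-0.116,0,0,0,0,0,0],[-0.14,0,0,0,0,0,0],[-0.164,0,0,0,0,0,0],[-0.188,0,0,0,0,0,0],[-0.212,0,0,0,0,0,0],[-0.236,0,0,0,0,0,0],[-0.236,0,0,0,0,0,0]])

```text
t: 14.62
position: [491.6, 101.2, 23.1]
orientation: [-3.142, 0.001, 1.609]
force: [-0.6, 0.7, -0.5]
gripper_width: 42.7
gripper_force: 0.0
```

```bash
python3 - <<'E'
from h import *
s=manip.get_state();print(s["position"],jin(s["position"]),s["orientation"],s["force"])
E
```

```text
[491.57684514 101.22721775  23.09784942] [-128.61369828    0.26553239] [-3.14157140e+00  5.81737120e-04  1.60938682e+00] [-0.55379351  0.74576481 -0.51879644]
```

Now creep about 16 mm, watching for the stop.

>>> arm_command(plan=[[-0.012,0,0,0,0,0,0],[-0.022,0,0,0,0,0,0],[-0.032,0,0,0,0,0,0],[-0.042,0,0,0,0,0,0],[-0.05,0,0,0,0,0,0],[-0.056,0,0,0,0,0,0]])

```text
t: 15.38
position: [492.2, 87.9, 23.1]
orientation: [3.141, -0.0, 1.61]
force: [-0.0, 4.7, 0.6]
gripper_width: 42.8
gripper_force: 1.9
```

>>> arm_command(plan=[[-0.006,0,0,0,0,0,0],[-0.01,0,0,0,0,0,0]])

```text
t: 15.62
position: [492.3, 85.4, 23.1]
orientation: [3.141, -0.0, 1.61]
force: [-0.1, 5.1, 2.0]
gripper_width: 42.7
gripper_force: 2.0
```

>>> arm_command(plan=[[-0.006,0,0,0,0,0,0],[-0.01,0,0,0,0,0,0]])

```text
t: 15.88
position: [493.0, 84.6, 23.2]
orientation: [3.14, -0.003, 1.607]
force: [-0.1, 15.8, -0.5]
gripper_width: 42.7
gripper_force: 7.9
```

```bash
python3 - <<'E'
from h import *
s=manip.get_state();print(s["position"],jin(s["position"]),s["force"])
c=cam("top");cv2.imwrite("pics/top4.png",cv2.resize(c["img"][145:230,200:310,::-1],None,fx=6,fy=6,interpolation=cv2.INTER_CUBIC))
E
```

```text
[492.98850691  84.62226026  23.18693322] [-111.96648219    1.03208214] [-0.08045581 15.79702847 -0.54178657]
```

View pics/top4.png

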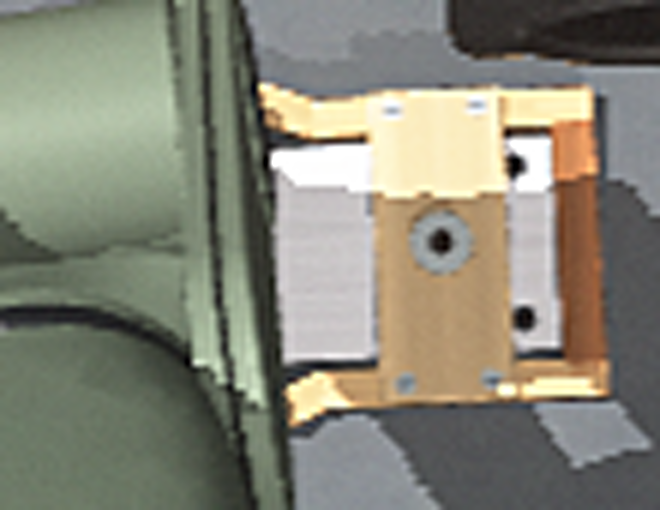

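The plate's leading end meets the stop all along (crop x≈553–562), the force stepped up to 16 N, and the hand is at the predicted home position. I'll withdraw now.

>>> arm_command(plan=[[0.01,0,0,0,0,0,0],[0.05,0,0,0,0,0,0],[0.15,0,0,0,0,0,0],[0.3,0,-0.1,0,0,0,0],[0.5,0,-0.3,0,0,0,0],[0.8,0,-0.5,0,0,0,0],[0.9,-0.1,-0.6,0,0,0,0],[0.9,-0.1,-0.6,0,0,0,0],[0.9,-0.1,-0.6,0,0,0,0],[0.9,-0.1,-0.6,0,0,0,0]])

```text
t: 17.18
position: [458.2, 305.1, 171.5]
orientation: [-3.139, 0.002, 1.609]
force: [0.3, -0.1, 0.0]
gripper_width: 42.7
gripper_force: 0.0
```

```bash
python3 - <<'E'
from h import *
s=manip.get_state();print(s["position"],s["force"])
c=cam("top");cv2.imwrite("pics/top5.png",cv2.resize(c["img"][100:260,190:390,::-1],None,fx=4,fy=4,interpolation=cv2.INTER_CUBIC)[:600])
E
```

```text
[458.17211128 305.10515123 171.45356215] [ 0.34619523 -0.09416855  0.01224125]
```

View pics/top5.png

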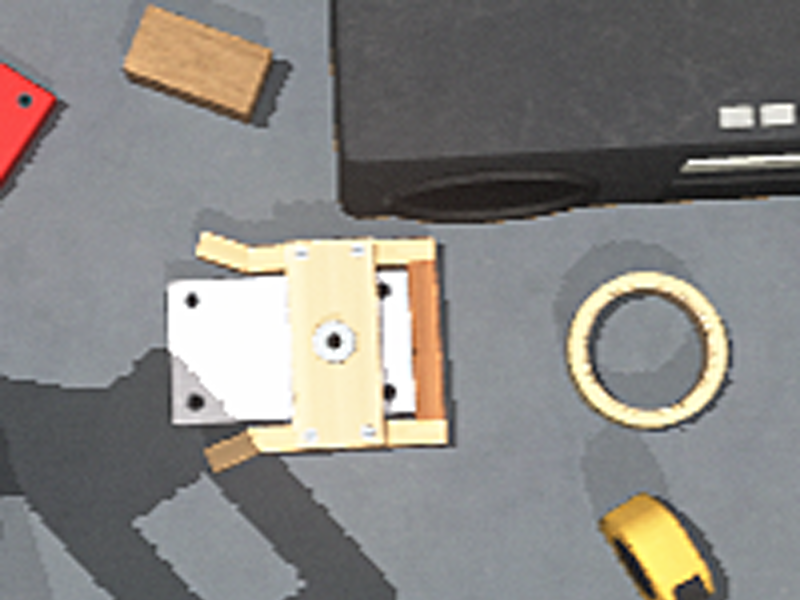

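The plate's leading edge (crop x≈411) touches the stop, and it sits square and centred in the channel. Its rear edge is just outside the mouth, the bystanders are untouched and the hand is clear.

```bash
python3 -c "
from cell import manip
print(manip.job_done())"
```

```text
the job is handed in; nothing more can be done
None
```

The aluminium plate is in the jig, flat under the bridge with its leading end against the end stop; the hand is clear, the oak block, tape measure and masking tape look unmoved, and I handed the job in at about 17 s (no verdict was returned).

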